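Set and lock the slab roller for 6 mm

TASK

Get the slab roller ready for 6 mm slabs: turn its round scale sleeve until it clicks in with the 6 at the index mark, then turn the T-handle beside it a quarter turn clockwise until it snaps home and locks the setting. Leave the things standing on and around the machine where they are.

Things in the scene. Friction and masses are not known exactly. Their poses are not given: they have to be found in the camera images.
- sleeve_grip (a point): Point on the scale sleeve's axis, half way up its barrel, 56 mm off the face; fixed, does not turn with the sleeve. Axes: z along the sleeve's axis out of the face (28 degrees from vertical, leaning to the machine's front), x up the slope, y to the machine's left. Grip the barrel anywhere around it: knurled aluminium, 48 mm diameter, from 24 mm below to 24 mm beyond this point.
- sleeve_base (a point): Foot of the sleeve's axis on the bridge's sloping face (left, +y half); axes as sleeve_grip. Over it turns the sleeve's black flange, 84 mm diameter, top 14 mm off the face, with white numbers 0 to 10. Above 14 mm off the face all is clear for 65 mm around the axis.
- index_mark (a point): The index the number is read against: white line on a small dark block, up to 12 mm high, just outside the flange, 44 to 60 mm straight up the slope from sleeve_base. This point is the line's inner end.
- scale_sleeve (a joint): Turn of the sleeve, rad: number n is at the index at n x 0.4189 (24 degrees a number); 6 is 2.513. Grows when turned clockwise, seen looking down on the face (against z). Clicks by a spring ball into every number 0 to 10, and is drawn in if let go within 8 degrees; takes up to 0.2 N m to turn. Starts near 1 to 4. A black line on the barrel's end runs from the axis towards the 0.
- lock_grip (a point): Point on the T-handle's axis in the middle of its bar, 43 mm off the same face; fixed, axes as sleeve_grip. The bar is black, 78 mm long, 14 mm wide, 26 mm high along z (30 to 56 mm off the face), the only bar on the face.
- lock_base (a point): Foot of the T-handle's axis on the face, 148 mm to the right (-y) of sleeve_base. Below the bar: a stem of 17 mm diameter on a boss of 40 mm diameter whose top is 16 mm off the face.
- lock_handle (a joint): Turn of the T-handle, rad: 0 unlocked, bar level along y; 1.571 locked, bar up and down the slope, against a stop. Grows clockwise, seen looking down on the face. Easy to 0.7, then a spring ball resists (up to 0.2 N m); past about 1.3 it throws the bar home. Starts at 0 to 0.35. Locked, it holds the sleeve; locking draws a sleeve left between numbers onto one.
- slab_roller: Bench slab roller, bolted down: two grey end housings (352 mm over both, 230 mm deep, 238 mm high), steel rolls, sloping bridge above, feed boards 100 mm high reaching 235 mm to the front and 185 mm to the rear, crank to 330 mm on its right, up to 150 mm high. Origin: centre of the underside; x to its rear, y to its left, z up.
- bell_a: Bystander: unfired clay bell figure, 62 mm wide, 81 mm high, on the front feed board. Origin: centre of its foot.
- bell_b: Bystander: smaller clay bell figure, 53 mm wide, 69 mm high, on the front feed board. Origin: centre of its foot.
- glue_bottle: Bystander: white glue bottle, 54 mm diameter, 150 mm high. Origin: centre of its foot.
- amber_bottle: Bystander: amber glass bottle, 44 mm diameter, 105 mm high. Origin: centre of its foot.
- mug: Bystander: sand-coloured mug, 80 mm diameter, 100 mm high, empty. Origin: centre of its foot.
- thread_spool: Bystander: orange spool, 56 mm diameter, 55 mm high. Origin: centre of its foot.
- scrub_brush: Bystander: wooden scrubbing brush, 55 x 150 x 42 mm, bristles down. Origin: centre of its underside.

How it is judged:
By the outcome, as a careful person would: the job done as asked, in the order asked, and still so for the second after the job is handed in, with the robot touching nothing.
It also fails if it takes over 67 s, if anything falls off the work surface, if the arm or the gripper's body presses on something with over 40 N, if the wrist force passes 120 N, or if a joint passes its speed limit or range.

ROBOT

A 6-joint arm with a two-finger parallel gripper is mounted at the origin on the work surface. World frame = base frame: x ahead of the robot, y to its left, z up, the work surface at z = 0. Lengths are in mm, angles in rad, forces in N, time in s.
With the tool pointing down it reaches from about 225 to 725 mm from the base axis. Payload 3.1 kg.
Tool frame: the origin (TCP) lies on the front face of the gripper's body, between the roots of the fingers; the fingertips stand 73 mm ahead of it and the grasp point (between the pads) lies 54 mm ahead of it (manip.grasp_offset is the distance from the TCP to the grasp point, in mm); z points along the fingers, y is the direction in which the jaws open and shut (so a half turn about z gives the same grasp; the last joint's range is limited). The gripper opens to 85 mm and grips with 20 to 120 N. Pads are 22 mm wide; open, the fingers measure 114 mm over their backs; the gripper's body (76 mm by 85 mm) begins 54 mm behind the grasp point. The pads swing forward as they close: fully open they stand 13 mm farther back than shut.
Start: joints at [1.074, 0.048, 0.099, 1.622, 0, 1.443], TCP at [189.267, 489.689, 303.912] pointing down, gripper open.
Joint ranges: [-2.91, 2.91], [-0.99, 1.94], [-1.21, 1.42], [-2.12, 2.29], [-1.49, 1.47], [-3.14, 3.14]. Speed limits (rad/s): [2.79, 2.79, 3.14, 3.14, 3.14, 3.14].

INTERFACE

Orientations are given as a unit quaternion [x, y, z, w].
In Python, from cell import manip, imaging gives the robot as it stands.
- The arm moves only by the tool step_arm, never from a script. Its argument "series" is a list of rows, each a list of 5 numbers: the opening, from 0 (shut) to 1 (fully open), then the shift along the tool's x, y, z in cm, then the turn about the tool's z in degrees. A call has 1 to 20 rows; each row is the pose to reach, as a shift and turn from the pose measured when the call began, along the tool's axes at that moment; what a row does not reach only later rows make up. A row lasts 1/10 s, in which the tool goes at most 50 mm and 8.59 degrees, less where a joint would pass 70% of its speed; a pose out of reach is approached as far as the arm can. A call with a gripper value outside its range is refused whole. The fingers move at their own pace and stop on an object; "newtons" is the grip in N (left out, the last holds). Time passes only in rows, so rows that repeat a pose let the fingers close. It gives the time, the measured TCP pose, the force and the opening at its end, in the units of the state.
- manip.get_obs(): the state, without advancing time (a new reading comes with each control period).
- imaging.read_camera(name): name is "side" or "top" or "wrist"; returns (picture, depth): 420x560x3 uint8, red, green, blue; 420x560 float32, mm along the optical axis (not along the pixel's ray), 0 where there is no reading.
- imaging.camera_params(name): a dict with "fx", "fy", "cx", "cy" (pixels), "R" (3x3) and "t" (3): a world point X has camera coordinates R X + t. Camera axes: x right, y down, z forward; pixel columns grow to the right and rows downward; lengths in mm; the calibration is good to about 2 mm. A picture is of the moment at which its call begins: read the wrist's pose just before it. camera_params takes no time and is no camera call; for the wrist camera it gives the pose at the moment of the call.
- manip.job_done(): hands the job in, once; it reports no verdict.
The state is a dict: "time_s": time; "joints": joint angles; "joint_vel": joint speeds; "joint_torque": joint torques, N m; "position": TCP position; "tcp_rot": TCP orientation; "force": force on the tool from outside, world axes, zero at the start; "torque": the same for the moment, N m; "grip_width": finger opening in mm.
Only numpy, scipy, OpenCV 4.12 (cv2) and the standard library are available. Lean on these libraries where they do the work, as an engineer would, in place of code of your own. Each camera call takes 0.05 s, during which the arm holds its last target.

## Working session

There is one attempt and no reset: what is moved stays moved. The work goes in short steps, Python scripts to look and compute and a tool call to move; the robot and the scene stay as the last step left them, time stands still between calls to the robot, and variables do not carry over. Pictures are saved under pics/ and viewed, and the job is handed in when it is done.

Besides the shell and the picture viewer there is one more tool, called by a JSON object that holds its "method" and its "body". step_arm: Moves the arm, as the interface text tells. Its arguments: {"type":"object","properties":{"series":{"type":"array","items":{"type":"array","items":{"type":"number"}}},"newtons":{"type":"number"}},"required":["series"]}

```bash
ls; mkdir -p pics; python3 - <<'E'
from cell import manip, imaging
import cv2,numpy as np
for n in ["side","top","wrist"]:
    p=imaging.camera_params(n)
    im,d=imaging.read_camera(n)
    cv2.imwrite(f"pics/{n}0.png",im[:,:,::-1]); np.savez(f"{n}0.npz",im=im,d=d,**p)
    print(n,{k:np.round(v,3).tolist() for k,v in p.items()})
print(manip.get_obs())
E
```

```text
pics
side {'fx': 523.185, 'fy': 523.185, 'cx': 284.548, 'cy': 205.698, 'R': [[0.695, -0.719, -0.018], [-0.477, -0.441, -0.76], [0.538, 0.537, -0.649]], 't': [-387.575, 351.062, 1350.234]}
top {'fx': 490.782, 'fy': 490.782, 'cx': 278.702, 'cy': 210.986, 'R': [[-0.007, -1.0, 0.006], [-0.997, 0.006, -0.077], [0.076, -0.006, -0.997]], 't': [-49.358, 528.633, 1467.157]}
wrist {'fx': 349.833, 'fy': 349.833, 'cx': 282.782, 'cy': 212.593, 'R': [[0.361, 0.933, -0.003], [0.888, -0.343, 0.305], [0.283, -0.113, -0.952]], 't': [-522.706, -40.03, 380.288]}
{'time_s': 0.15, 'joints': array([1.07420441e+00, 4.86044809e-02, 9.79362968e-02, 1.62200638e+00,
       2.16972525e-05, 1.44300790e+00]), 'joint_vel': array([ 0.00065464, -0.00091679,  0.00342445, -0.00016197, -0.00048158,
        0.00068708]), 'joint_torque': array([ 1.83152792e-03, -3.39260459e+01,  3.20423555e+01,  1.53984083e-02,
       -1.53164929e-04,  9.17266220e-06]), 'position': array([189.09588566, 489.38899453, 302.96278714]), 'tcp_rot': array([ 1.83358383e-01,  9.83045686e-01, -8.90391924e-04, -2.98768392e-04]), 'force': array([ 0.34225679,  0.06906041, -0.21409094]), 'torque': array([ 0.00205017, -0.01265939,  0.0076332 ]), 'grip_width': 85.6377509063163}
```

View pics/side0.png

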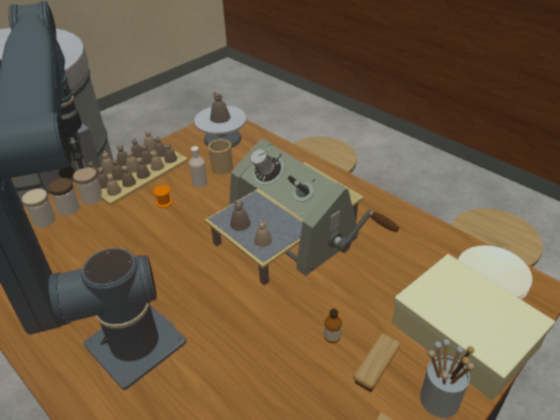

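View pics/top0.png

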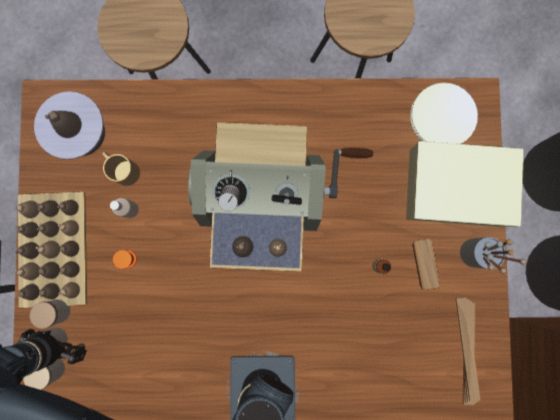

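View pics/wrist0.png

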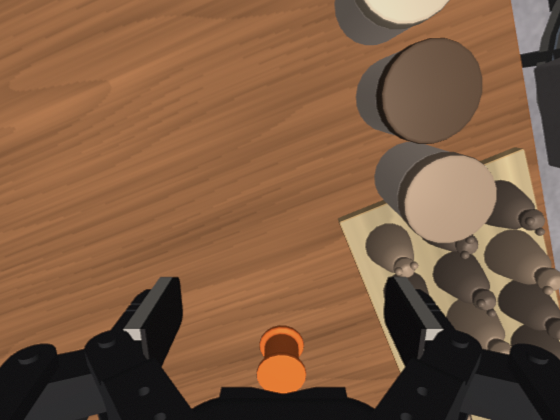

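```bash
cat > h.py <<'E'
import numpy as np,cv2
from cell import manip, imaging
def load(f):
    return np.load(f)
def world(z,u,v,d=None):
    if d is None: d=z['d'][int(round(v)),int(round(u))]
    c=np.array([(u-z['cx'])/z['fx']*d,(v-z['cy'])/z['fy']*d,d])
    return z['R'].T@(c-z['t'])
def cloud(z):
    v,u=np.mgrid[0:420,0:560]; d=z['d']
    c=np.stack([(u-z['cx'])/z['fx']*d,(v-z['cy'])/z['fy']*d,d],-1)
    return (c-z['t'])@z['R']
def proj(z,X):
    c=z['R']@np.asarray(X)+z['t']; return c[0]/c[2]*z['fx']+z['cx'],c[1]/c[2]*z['fy']+z['cy']
def shot(n,tag):
    p=imaging.camera_params(n); im,d=imaging.read_camera(n)
    cv2.imwrite(f"pics/{tag}.png",im[:,:,::-1]); np.savez(f"{tag}.npz",im=im,d=d,**p)
    return np.load(f"{tag}.npz")
E
python3 - <<'E'
from h import *
z=load('top0.npz'); W=cloud(z)
cv2.imwrite('pics/topc.png',cv2.resize(z['im'][130:280,180:340,::-1],None,fx=5,fy=4,interpolation=cv2.INTER_CUBIC)[:600])
for (u,v) in [(229,199),(260,190),(262,170),(262,205),(215,170),(288,199),(285,187),(205,190),(315,190),(200,160),(318,215)]:
    print(u,v,np.round(world(z,u,v),1))
E
```

```text
229 199 [538.9  72.8 283.5]
260 190 [570.7  -2.1 203. ]
262 170 [620.1  -8.4 230.1]
262 205 [531.8  -6.9 189.1]
215 170 [620.4 114.2 233. ]
288 199 [540.3 -75.1 260.5]
285 187 [576.3 -68.5 219.1]
205 190 [572.1 145.  198.5]
315 190 [ 568.8 -148.1  211.5]
200 160 [646.5 153.1 235.7]
318 215 [ 504.6 -158.   179.1]
```

View pics/topc.png

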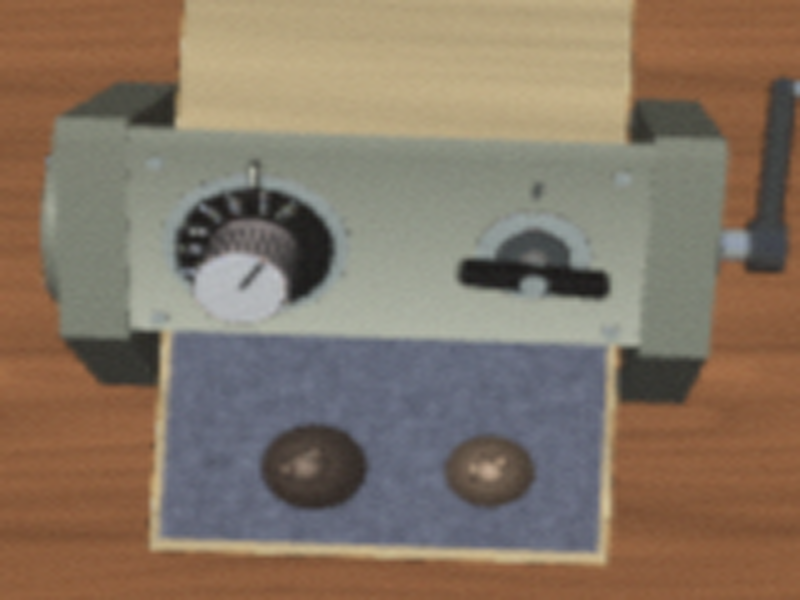

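```bash
python3 - <<'E'
from h import *
z=load('top0.npz'); W=cloud(z)
# face region pixels u 208..308, v 164..212
P=W[165:212,209:306].reshape(-1,3); P=P[P[:,2]>150]
best=None; rng=np.random.default_rng(0)
for i in range(500):
    a,b,c=P[rng.choice(len(P),3)]; n=np.cross(b-a,c-a); l=np.linalg.norm(n)
    if l<500: continue
    n/=l
    if n[2]<0:n=-n
    k=(abs((P-a)@n)<2).sum()
    if best is None or k>best[0]: best=(k,n,a)
k,n,a=best
I=P[abs((P-a)@n)<2.5]; c=I.mean(0); n=np.linalg.svd(I-c)[2][2]; n*=np.sign(n[2])
print(k,len(P),n,c,'tilt',np.degrees(np.arccos(n[2])),'yaw',np.degrees(np.arctan2(-n[1],-n[0])))
# barrel cap
h=(W-c)@n
m=(h>72)&(h<90); m[:160]=0;m[225:]=0;m[:,:200]=0;m[:,260:]=0
cap=W[m]; print('cap',m.sum(),cap.mean(0),h[m].mean(), 'px',np.argwhere(m).mean(0))
capc=cap.mean(0); print('base',capc-n*h[m].mean(),'grip',capc-n*(h[m].mean()-56))
m=(h>50)&(h<62); m[:160]=0;m[225:]=0;m[:,:265]=0;m[:,320:]=0
bar=W[m]; print('bar',m.sum(),bar.mean(0),h[m].mean()); 
q=bar-bar.mean(0); d=np.linalg.svd(q)[2][0]; print(d, (q@d).min(),(q@d).max())
bc=bar.mean(0);print('base', bc-n*h[m].mean(), 'dist',np.linalg.norm((capc-n*h[m].mean())-(bc-n*h[m].mean())))
E
```

```text
1666 4559 [-0.4712171   0.02538817  0.88165179] [577.17851361  -5.28584504 210.37253488] tilt 28.157735388381774 yaw -3.0839924093625917
cap 280 [534.97966045  77.38043723 276.10464778] 79.93640217354972 px [200.84642857 227.46071429]
base [572.64706026  75.3509982  205.62857552] grip [546.25890252  76.77273576 255.0010759 ]
bar 147 [538.90325685 -70.14306405 253.99371703] 54.84804285753087
[-0.11852297 -0.99244586 -0.0316784 ] -36.437221668858015 38.913261801053295
base [564.74859268 -71.53555553 205.63684173] dist 149.22289133052038
```

{"method": "step_arm", "body": {"series": [[1, 0, 0, -5, 0], [1, 0, 0, -10, 0], [1, -4, -2, -12, -5], [1, -8, -4, -12, -10], [1, -12, -6.5, -12, -18], [1, -16, -8.5, -12, -26], [1, -20, -10.5, -12, -34], [1, -24, -13, -12, -43], [1, -28, -15, -12, -43], [1, -32, -17, -12, -43], [1, -36, -19, -12, -43], [1, -40, -21.5, -12, -43], [1, -44, -23.5, -12, -43], [1, -48.1, -25.6, -12, -43], [1, -48.1, -25.6, -12, -43], [1, -48.1, -25.6, -12, -43], [1, -48.1, -25.6, -12, -43]]}}

```text
time_s: 1.85
position: [545.1, 77.9, 423.4]
tcp_rot: [-0.19, 0.982, -0.0, -0.001]
force: [-0.8, 0.0, 0.5]
grip_width: 85.4
```

```bash
python3 - <<'E'
from h import *
z=shot('wrist','w1')
o=manip.get_obs(); print(o['time_s'],o['position'],o['tcp_rot'],o['joints'],o['force'],manip.grasp_offset)
print(np.round(proj(z,[546.3,76.8,255]),0),np.round(proj(z,[535,77.4,276]),0))
E
```

```text
1.9 [544.92747996  78.30969922 423.75034406] [-1.90328670e-01  9.81720155e-01 -5.70552443e-04 -4.57676554e-04] [ 2.14764031e-02  1.90648722e-01  4.99684129e-01  1.88054081e+00
 -1.27953178e-03 -3.61517097e-01] [-0.46651184  0.35367721  1.35858375] 53.900000000000006
[283. 217.] [290. 212.]
```

View pics/w1.png

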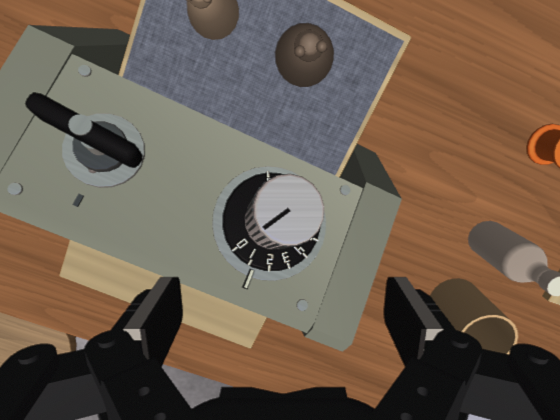

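```bash
cat >> h.py <<'E'
n=np.array([-0.4712171,0.02538817,0.88165179]); n/=np.linalg.norm(n)
base=np.array([572.65,75.35,205.63]); lbase=np.array([564.75,-71.54,205.64])
ym=base-lbase; ym-=n*(ym@n); ym/=np.linalg.norm(ym); xm=np.cross(ym,n)
def onplane(z,u,v,h):
    r=z['R'].T@np.array([(u-z['cx'])/z['fx'],(v-z['cy'])/z['fy'],1]); C=-z['R'].T@z['t']
    s=((base+n*h-C)@n)/(r@n); return C+r*s
def loc(X,b=base): X=np.asarray(X)-b; return np.array([X@xm,X@ym,X@n])
E
python3 - <<'E'
from h import *
z=load('w1.npz')
cv2.imwrite('pics/w1c.png',cv2.resize(z['im'][150:300,190:350,::-1],None,fx=5,fy=4,interpolation=cv2.INTER_CUBIC))
W=cloud(z);L=(W-base)@np.stack([xm,ym,n],1)
h=L[...,2]
m=(h>76)&(h<84);m[:,:230]=0;m[:,350:]=0
print('cap local',L[m].mean(0),np.median(L[m],0),m.sum())
m=(abs(h)<4)&(abs(L[...,0])<60)&(abs(L[...,1]+60)<20); print('face h',h[m].mean())
print(xm,ym)
E
```

```text
cap local [-1.17839594 -1.75503207 80.54792708] [-1.09049668 -1.85404895 80.61134927] 3965
face h 0.7387743356404879
[ 0.8803812  -0.04731631  0.47190053] [ 5.36971986e-02  9.98557263e-01 -5.50141559e-05]
```

View pics/w1c.png

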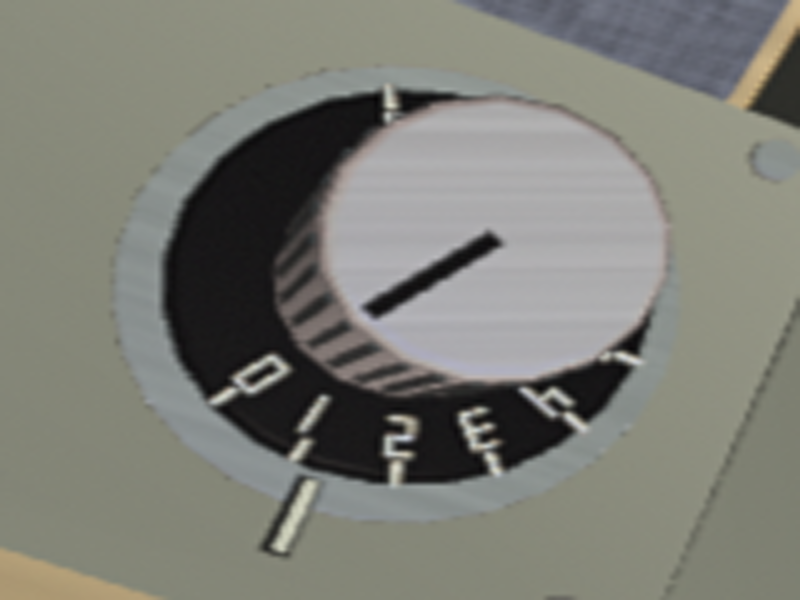

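```bash
cat >> h.py <<'E'
def ang(z,p0,p1,h=80):
    d=loc(onplane(z,*p1,h))-loc(onplane(z,*p0,h)); return np.degrees(np.arctan2(-d[1],d[0]))
E
python3 - <<'E'
from h import *
z=load('w1.npz')
print(ang(z,(290,209.5),(263.4,228)), loc(onplane(z,290,209.5,80)))
print('tick1',ang(z,(0,0),(0,1)) if 0 else '', [ (lambda l:(l,np.degrees(np.arctan2(-l[1],l[0]))))(loc(onplane(z,190+x/5,150+y/4,14))) for x,y in [(304,444),(397,472),(493,465),(388,100),(310,482),(218,396),(580,422)]])
E
```

```text
32.05461184329858 [-1.51418601 -0.44652462 80.        ]
tick1  [(array([35.70787098, -4.5842247 , 14.        ]), np.float64(7.315692838800769)), (array([35.11241115, 11.72570262, 14.        ]), np.float64(-18.466614254897657)), (array([27.71739642, 26.06301046, 14.        ]), np.float64(-43.23803024174905)), (array([-36.24244391, -19.74517367,  14.        ]), np.float64(151.41809783242317)), (array([42.33982167, -0.69845545, 14.        ]), np.float64(0.9450894751899189)), (array([ 32.18454899, -21.21407002,  14.        ]), np.float64(33.39040790286016)), (array([13.80021372, 36.52572814, 14.        ]), np.float64(-69.30234564041709))]
```

{"method": "step_arm", "body": {"series": [[1, 0, -0.25, 3, 0], [1, 0, -0.25, 6, 0], [1, 0, -0.25, 8, 0], [1, 0, -0.25, 10, 0], [1, 0, -0.25, 11.7, 0], [1, 0, -0.25, 11.7, 0], [1, 0, -0.25, 11.7, 0], [0.5, 0, -0.25, 11.7, 0], [0.3, 0, -0.25, 11.7, 0], [0.3, 0, -0.25, 11.7, 0], [0.3, 0, -0.25, 11.7, 0], [0.3, 0, -0.25, 11.7, 0], [0.3, 0, -0.25, 11.7, 0]], "newtons": 40}}

```text
time_s: 3.2
position: [545.3, 77.8, 309.2]
tcp_rot: [-0.191, 0.982, 0.001, 0.001]
force: [-4.2, 6.3, 4.7]
grip_width: 52.1
```

```bash
python3 - <<'E'
from h import *
z=shot('wrist','w2')
o=manip.get_obs(); print(o['time_s'],o['position'],o['tcp_rot'],o['grip_width'],o['force'],o['torque'])
E
```

```text
3.25 [545.29250894  77.77565009 309.22836144] [-1.90677058e-01  9.81651605e-01  1.34915041e-03  7.52183566e-04] 52.673085596598824 [-4.31942718  4.53512897  4.94697148] [ 0.57126105  0.51683615 -0.27054835]
```

View pics/w2.png

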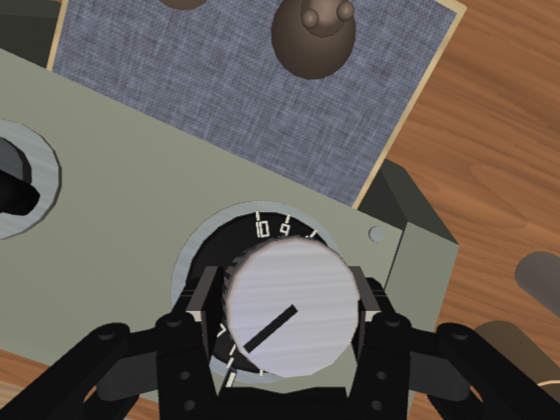

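{"method": "step_arm", "body": {"series": [[0.3, 0, 0, 0, 5], [0.3, 0, 0, 0, 10], [0.3, 0, 0, 0, 15], [0.3, 0, 0, 0, 20], [0.3, 0, 0, 0, 25], [0.3, 0, 0, 0, 30], [0.3, 0, 0, 0, 35], [0.3, 0, 0, 0, 40], [0.3, 0, 0, 0, 45], [0.3, 0, 0, 0, 50], [0.3, 0, 0, 0, 50], [0.3, 0, 0, 0, 50]]}}

```text
time_s: 4.45
position: [550.0, 74.6, 308.8]
tcp_rot: [0.241, 0.971, 0.001, 0.005]
force: [7.5, -17.7, -11.2]
grip_width: 47.1
```

```bash
python3 - <<'E'
from h import *
z=shot('wrist','w3')
o=manip.get_obs(); print(o['time_s'],o['position'],o['tcp_rot'],o['grip_width'],o['force'],o['torque'])
E
```

```text
4.5 [549.97087467  74.60848789 308.82694   ] [0.24058157 0.97061303 0.00101414 0.00546115] 47.17324402859573 [  7.49214129 -16.08092602 -10.10196758] [ 0.62772413 -3.61448163  2.1956591 ]
```

View pics/w3.png

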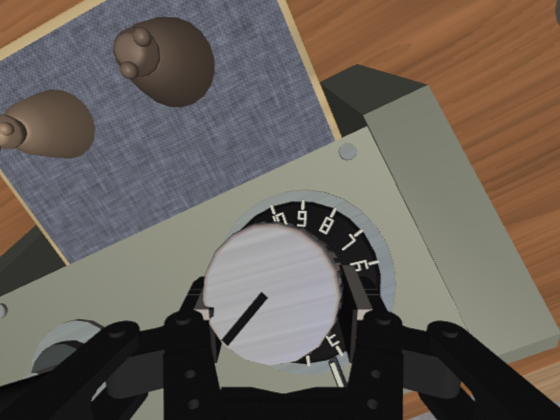

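```bash
python3 - <<'E'
from h import *
z=load('w3.npz'); print(ang(z,(266,295),(224,342)),loc(onplane(z,266,295,80)))
z=load('w2.npz'); print(ang(z,(295,308),(247,350)),loc(onplane(z,295,308,80)))
E
```

```text
64.77372764007663 [-1.4185358  -1.42977926 80.        ]
29.028365287420815 [-1.14883453 -0.84716407 80.        ]
```

{"method": "step_arm", "body": {"series": [[1, 0, 0, 0, 0], [1, 0.2, 0, 0, 0], [1, 0.4, 0, 0, 0], [1, 0.45, 0, 0, -7], [1, 0.45, 0, 0, -14], [1, 0.45, 0, 0, -21], [1, 0.45, 0, 0, -28], [1, 0.45, 0, 0, -35], [1, 0.45, 0, 0, -42], [1, 0.45, 0, 0, -49], [1, 0.45, 0, 0, -55], [1, 0.45, 0, 0, -55], [0.5, 0.45, 0, 0, -55], [0.3, 0.45, 0, 0, -55], [0.3, 0.45, 0, 0, -55], [0.3, 0.45, 0, 0, -55], [0.3, 0.45, 0, 0, -55], [0.3, 0.45, 0, 0, -55]], "newtons": 40}}

```text
time_s: 6.3
position: [545.2, 78.3, 310.0]
tcp_rot: [-0.234, 0.972, -0.0, 0.006]
force: [-4.0, 5.8, 4.4]
grip_width: 53.0
```

```bash
python3 - <<'E'
from h import *
z=shot('wrist','w4')
o=manip.get_obs(); print(o['time_s'],o['position'],o['tcp_rot'],o['grip_width'],o['force'],o['torque'])
E
```

```text
6.35 [545.18672025  78.26012214 309.92546018] [-2.34389454e-01  9.72127025e-01 -3.61104500e-05  5.53443278e-03] 53.379524457397736 [-3.2010829   5.7351768   4.06019187] [ 0.42450896  0.43517051 -0.32758708]
```

View pics/w4.png

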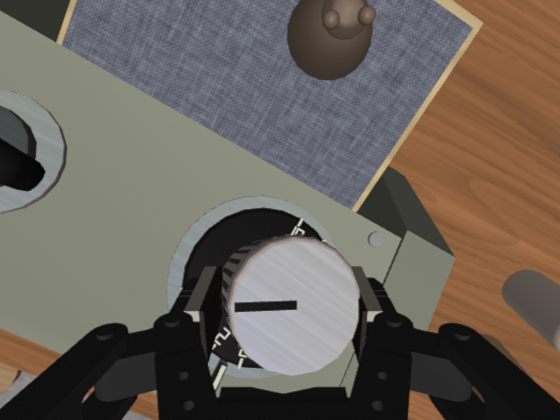

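{"method": "step_arm", "body": {"series": [[0.3, 0, 0, 0, 6], [0.3, 0, 0, 0, 12], [0.3, 0, 0, 0, 18], [0.3, 0, 0, 0, 24], [0.3, 0, 0, 0, 30], [0.3, 0, 0, 0, 36], [0.3, 0, 0, 0, 42], [0.3, 0, 0, 0, 48], [0.3, 0, 0, 0, 54], [0.3, 0, 0, 0, 58], [0.3, 0, 0, 0, 58], [0.3, 0, 0, 0, 58]]}}

```text
time_s: 7.55
position: [544.9, 75.8, 313.6]
tcp_rot: [0.265, 0.964, 0.002, 0.007]
force: [-8.1, -13.8, 8.5]
grip_width: 47.1
```

```bash
python3 - <<'E'
from h import *
z=load('w4.npz'); print(ang(z,(296,306),(236,308)))
z=shot('wrist','w5')
o=manip.get_obs(); print(o['time_s'],o['position'],o['tcp_rot'],o['grip_width'],o['force'],o['torque'])
E
```

```text
62.97652410010635
7.6 [544.94767537  75.87546498 313.57919251] [0.26522096 0.96416048 0.00156033 0.00706911] 46.94220014802438 [ -6.91895874 -14.45648189   8.02486618] [ 0.34746649 -0.08926944  1.89129483]
```

View pics/w5.png

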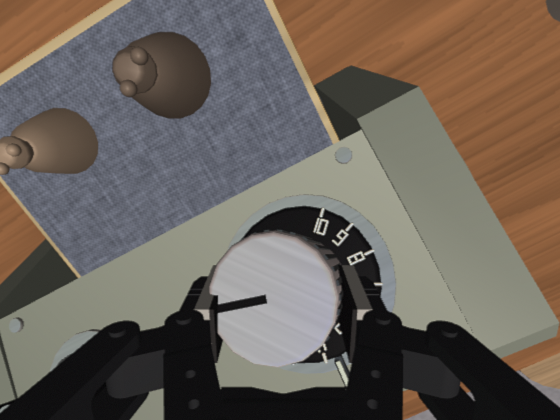

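```bash
python3 - <<'E'
from h import *
z=load('w5.npz'); print(ang(z,(266,298),(218,308)),loc(onplane(z,266,298,80)))
E
```

```text
102.41914411840591 [-2.61218092 -1.90827545 80.        ]
```

{"method": "step_arm", "body": {"series": [[1, 0, 0, 0, 0], [1, 0, 0.1, 0, 0], [1, 0, 0.1, 0, 0], [1, 0, 0.1, 0.3, -7], [1, 0, 0.1, 0.6, -14], [1, 0, 0.1, 0.6, -21], [1, 0, 0.1, 0.6, -28], [1, 0, 0.1, 0.6, -35], [1, 0, 0.1, 0.6, -42], [1, 0, 0.1, 0.6, -49], [1, 0, 0.1, 0.6, -56], [1, 0, 0.1, 0.6, -60], [1, 0, 0.1, 0.6, -60], [0.5, 0, 0.1, 0.6, -60], [0.3, 0, 0.1, 0.6, -60], [0.3, 0, 0.1, 0.6, -60], [0.3, 0, 0.1, 0.6, -60], [0.3, 0, 0.1, 0.6, -60]], "newtons": 40}}

```text
time_s: 9.4
position: [544.8, 78.1, 308.3]
tcp_rot: [-0.252, 0.968, -0.001, 0.007]
force: [-2.8, 4.5, 2.3]
grip_width: 54.1
```

```bash
python3 - <<'E'
from h import *
z=shot('wrist','w6')
o=manip.get_obs(); print(o['time_s'],o['position'],o['tcp_rot'],o['grip_width'],o['force'],o['torque'])
E
```

```text
9.45 [544.83062022  78.07633336 308.22207832] [-2.52053078e-01  9.67688385e-01 -8.41219285e-04  6.90856707e-03] 54.277395680288976 [-2.99493843  4.31112666  2.17525287] [ 0.34284519  0.30607655 -0.37194001]
```

View pics/w6.png

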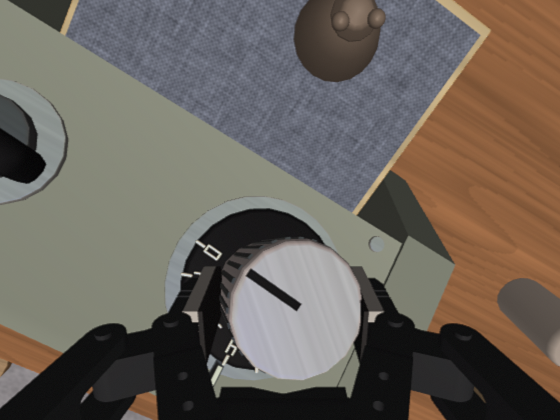

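{"method": "step_arm", "body": {"series": [[0.3, 0, 0, 0, 6], [0.3, 0, 0, 0, 12], [0.3, 0, 0, 0, 18], [0.3, 0, 0, 0, 24], [0.3, 0, 0, 0, 30], [0.3, 0, 0, 0, 36], [0.3, 0, 0, 0, 42], [0.3, 0, 0, 0, 48], [0.3, 0, 0, 0, 54], [0.3, 0, 0, 0, 60], [0.3, 0, 0, 0, 64], [0.3, 0, 0, 0, 64], [0.3, 0, 0, 0, 64]]}}

```text
time_s: 10.75
position: [549.4, 74.8, 306.4]
tcp_rot: [0.296, 0.955, 0.004, 0.011]
force: [3.2, -27.0, -14.7]
grip_width: 47.2
```

```bash
python3 - <<'E'
from h import *
z=load('w6.npz'); print(ang(z,(298,309),(248,273)))
z=shot('wrist','w7')
o=manip.get_obs(); print(o['time_s'],o['position'],o['tcp_rot'],o['grip_width'],o['force'],o['torque'])
E
```

```text
96.45895932353767
10.8 [549.37504649  74.81755587 306.36841061] [0.2956687  0.95522302 0.00373612 0.01072605] 47.22468423687206 [  4.34488433 -27.2389823  -14.93870124] [ 2.16835151 -5.2005714   4.10484699]
```

View pics/w7.png

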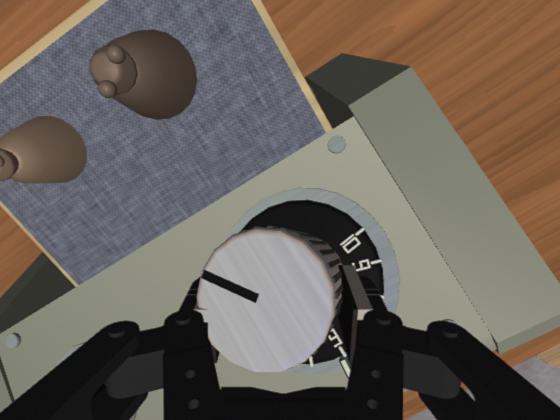

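```bash
python3 - <<'E'
from h import *
z=load('w7.npz'); print(ang(z,(257,298),(204,274)),loc(onplane(z,257,298,80)))
E
```

```text
139.84817450970812 [-3.0879612  -1.72835503 80.        ]
```

{"method": "step_arm", "body": {"series": [[1, 0, 0, 0, 0], [1, 0.2, 0, 0, 0], [1, 0.4, 0, 0, 0], [1, 0.4, 0, 0, 0], [1, 0.4, 0, 0, 0], [1, 0.4, 0, -2, -5], [1, 0.4, 0, -5, -12], [1, 0.4, 0, -8, -20], [1, 0.4, 0, -11, -28], [1, 0.4, 0, -11, -28], [1, 0.4, 0, -11, -28]]}}

```text
time_s: 11.9
position: [543.8, 77.4, 417.5]
tcp_rot: [0.056, 0.998, 0.001, 0.013]
force: [-0.5, 0.3, 0.1]
grip_width: 85.6
```

```bash
python3 - <<'E'
from h import *
z=shot('wrist','w8')
o=manip.get_obs(); print(o['time_s'],o['position'],o['tcp_rot'],o['joints'],o['grip_width'],o['force'],o['torque'])
cv2.imwrite('pics/w8c.png',cv2.resize(z['im'][150:300,190:390,::-1],None,fx=4,fy=4,interpolation=cv2.INTER_CUBIC))
E
```

```text
11.95 [543.60231382  77.27604722 416.11059162] [0.05610851 0.99835888 0.00106883 0.01141267] [1.88754314e-02 1.55182849e-01 4.42948688e-01 1.83564031e+00
 4.20942289e-04 1.31163628e-01] 85.3480083972209 [ 0.06228436  0.31345743 -1.0440255 ] [-0.03831027 -0.02683605 -0.02231538]
```

View pics/w8.png

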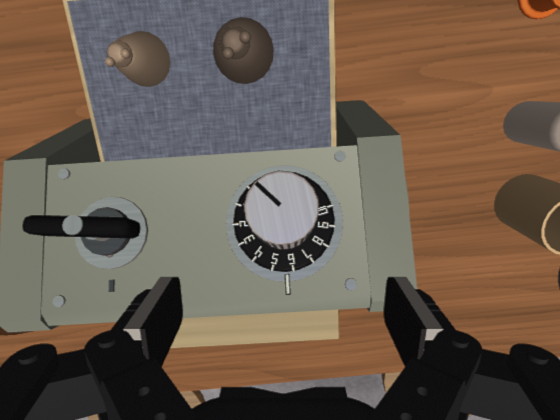

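View pics/w8c.png

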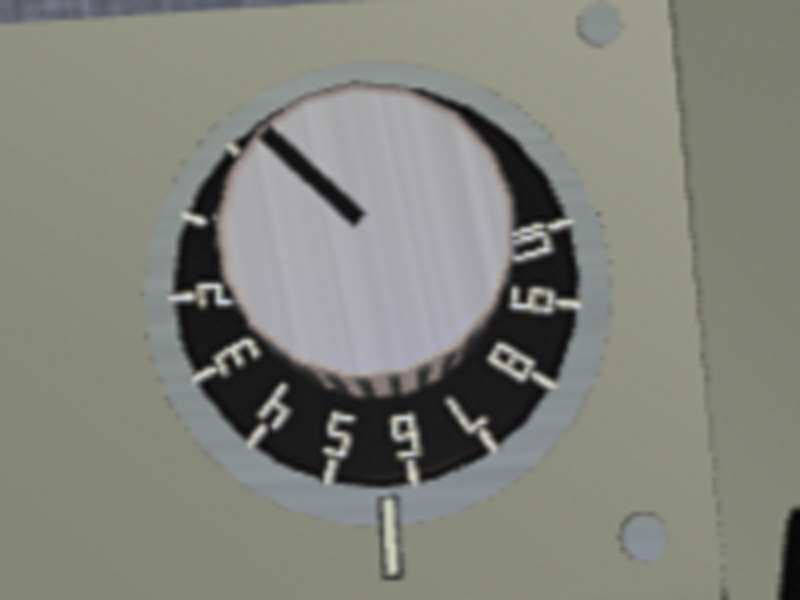

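{"method": "step_arm", "body": {"series": [[1, 0.2, -0.05, 3, -5], [1, 0.2, -0.05, 6, -11], [1, 0.2, -0.05, 8, -11], [1, 0.2, -0.05, 10, -11], [1, 0.2, -0.05, 10.9, -11], [1, 0.2, -0.05, 10.9, -11], [1, 0.2, -0.05, 10.9, -11], [0.5, 0.2, -0.05, 10.9, -11], [0.3, 0.2, -0.05, 10.9, -11], [0.3, 0.2, -0.05, 10.9, -11], [0.3, 0.2, -0.05, 10.9, -11], [0.3, 0.2, -0.05, 10.9, -11]], "newtons": 40}}

```text
time_s: 13.15
position: [544.4, 77.4, 308.7]
tcp_rot: [-0.04, 0.999, 0.0, 0.013]
force: [-0.1, 2.5, 5.1]
grip_width: 48.0
```

```bash
python3 - <<'E'
from h import *
z=load('w8.npz'); print(ang(z,(190+362/4,150+218/4),(190+265/4,150+128/4)))
z=shot('wrist','w9')
o=manip.get_obs(); print(o['time_s'],o['position'],o['tcp_rot'],o['grip_width'],o['force'],o['torque'])
E
```

```text
136.458877098325
13.2 [544.40085127  77.4214792  308.67361931] [-3.97813346e-02  9.99126719e-01  7.02584321e-05  1.27765098e-02] 47.81864248493694 [-1.34596866  4.03751655  5.34917837] [-0.04847888  0.15658039 -0.41627557]
```

View pics/w9.png

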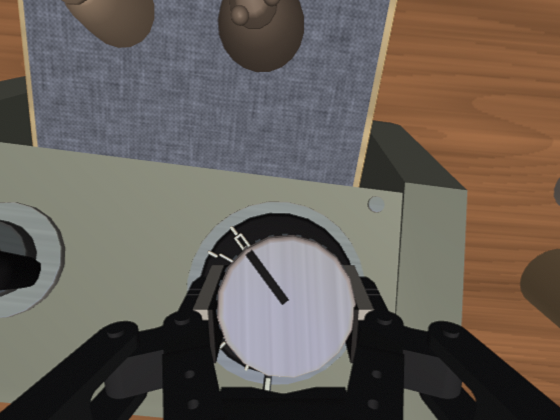

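{"method": "step_arm", "body": {"series": [[0.3, 0, 0, 0, 4], [0.3, 0, 0, 0, 8], [0.3, 0, 0, 0, 12], [0.3, 0, 0, 0, 14], [0.3, 0, 0, 0, 14], [0.3, 0, 0, 0, 14]]}}

```text
time_s: 13.8
position: [545.0, 77.2, 308.7]
tcp_rot: [0.08, 0.997, 0.003, 0.013]
force: [0.9, -7.0, 0.1]
grip_width: 46.7
```

```bash
python3 - <<'E'
from h import *
z=shot('wrist','w10')
o=manip.get_obs(); print(o['time_s'],o['position'],o['tcp_rot'],o['grip_width'],o['force'],o['torque'])
E
```

```text
13.85 [544.95973778  77.20903143 308.74739458] [0.07998481 0.99670465 0.00282268 0.01320219] 46.970415031697705 [ 0.17109432 -7.25528887  0.0615534 ] [ 1.45077942 -0.42472825  1.62082172]
```

View pics/w10.png

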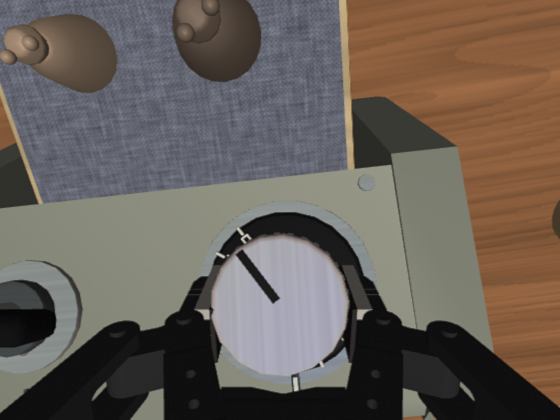

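```bash
python3 - <<'E'
from h import *
z=load('w9.npz'); print(ang(z,(287,302),(248,251)))
z=load('w10.npz'); print(ang(z,(277,301),(238,252)))
E
```

```text
135.2076674157307
146.09323986766466
```

{"method": "step_arm", "body": {"series": [[1, 0, 0, 0, 0], [1, 0, 0, 0, 0], [1, 0, 0, 0, 0], [1, 0, 0, -2, 0], [1, 0, 0, -5, 0], [1, 0, 0, -8, 0], [1, 0, 0, -11, 0], [1, 0, 0, -11, 0]]}}

```text
time_s: 14.65
position: [542.7, 77.0, 423.9]
tcp_rot: [0.08, 0.997, 0.003, 0.018]
force: [0.2, -0.3, 0.8]
grip_width: 85.4
```

```bash
python3 - <<'E'
from h import *
z=shot('wrist','w11')
o=manip.get_obs(); print(o['time_s'],o['position'],o['tcp_rot'],o['joints'],o['grip_width'],o['force'])
cv2.imwrite('pics/w11c.png',cv2.resize(z['im'][150:300,190:390,::-1],None,fx=4,fy=4,interpolation=cv2.INTER_CUBIC))
W=cloud(z);L=(W-lbase)@np.stack([xm,ym,n],1)
m=(L[...,2]>46)&(abs(L[...,0])<45)&(abs(L[...,1])<45)&(L[...,2]<60)
q=L[m]; print(m.sum(),q.mean(0),q.min(0),q.max(0)); s=np.linalg.svd(q-q.mean(0))[2][0]; print(s)
E
```

```text
14.7 [542.64431782  76.95975333 421.44994497] [0.07986127 0.99667431 0.0030524  0.01591178] [0.01718137 0.14810634 0.44602332 1.83644618 0.00298921 0.17714344] 85.35265959438547 [ 0.64264363 -0.05921493  0.02851195]
2015 [-0.84586969  1.23705591 55.27443883] [-11.0756345  -39.56385652  46.01094151] [ 7.89640714 37.43169039 58.86728553]
[ 0.08037212  0.99661334 -0.01738293]
```

View pics/w11c.png

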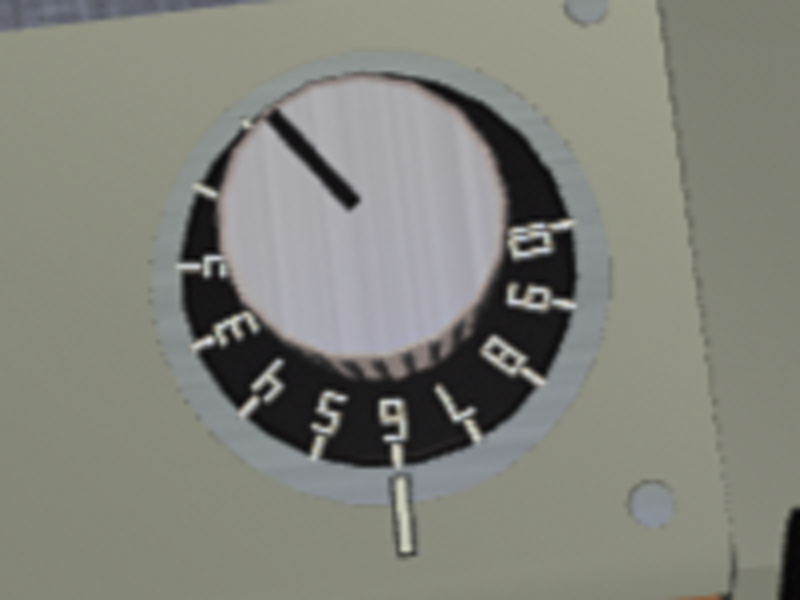

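View pics/w11.png

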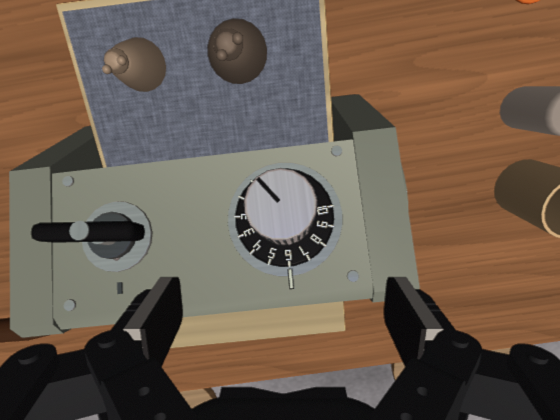

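```bash
cat > lk.py <<'E'
from h import *
from scipy.spatial.transform import Rotation as Ro
o=manip.get_obs(); R=Ro.from_quat(o['tcp_rot']).as_matrix(); p=o['position']; tip=p+R@[0,0,73]
def tgt(th,gap=0,r=28,dep=18,half=11):
    u=xm*np.sin(th)+ym*np.cos(th); v=xm*np.cos(th)-ym*np.sin(th)
    C=lbase+r*u-7*v+56*n; hv=v.copy(); hv[2]=0; hv/=np.linalg.norm(hv)
    t=C-hv*(half+gap); t[2]=C[2]-dep; return t,hv
def show(th,gap=0,dep=18,ref=None):
    t,hv=tgt(th,gap,dep=dep); s=R.T@(t-tip)/10
    # tool x should be along -hv
    a=np.degrees(np.arctan2(-hv[1],-hv[0]))-np.degrees(np.arctan2(R[1,0],R[0,0]))
    print(round(th,2),np.round(s,2),'turn',round((-a+180)%360-180,1),np.round(t))
E
python3 - <<'E'
from lk import *
show(.08,10,-60); show(.08,10)
for t in np.arange(.1,1.6,.1): show(t)
E
```

```text
0.08 [  1.24 -11.93   3.43] turn -0.9 [515. -38. 313.]
0.08 [  1.48 -11.99  11.23] turn -0.9 [515. -38. 235.]
0.1 [  0.43 -11.94  11.23] turn 0.4 [525. -40. 235.]
0.2 [  0.17 -11.76  11.11] turn 6.9 [528. -38. 236.]
0.3 [ -0.11 -11.61  10.98] turn 13.2 [531. -37. 238.]
0.4 [ -0.4  -11.5   10.86] turn 19.5 [534. -37. 239.]
0.5 [ -0.71 -11.42  10.73] turn 25.7 [537. -36. 240.]
0.6 [ -1.02 -11.38  10.61] turn 31.7 [540. -36. 242.]
0.7 [ -1.33 -11.37  10.5 ] turn 37.6 [543. -37. 243.]
0.8 [ -1.64 -11.4   10.39] turn 43.3 [546. -38. 244.]
0.9 [ -1.95 -11.47  10.29] turn 48.9 [549. -39. 245.]
1.0 [ -2.24 -11.57  10.19] turn 54.4 [552. -40. 246.]
1.1 [ -2.53 -11.7   10.1 ] turn 59.7 [555. -42. 247.]
1.2 [ -2.8  -11.86  10.03] turn 65.0 [557. -44. 248.]
1.3 [ -3.06 -12.05   9.96] turn 70.2 [559. -46. 249.]
1.4 [ -3.29 -12.27   9.9 ] turn 75.3 [561. -49. 249.]
1.5 [ -3.51 -12.5    9.86] turn 80.3 [563. -51. 250.]
```

{"method": "step_arm", "body": {"series": [[0, 0.5, -3, 0, 0], [0, 1, -6, 0, 0], [0, 1.4, -9, 0, 0], [0, 1.5, -12, 0, 0], [0, 1.5, -12, 2, 0], [0, 1.5, -12, 5, 0], [0, 1.5, -12, 8, 0], [0, 1.5, -12, 10, 0], [0, 1.5, -12, 11.2, 0], [0, 1.5, -12, 11.2, 0], [0, 1.5, -12, 11.2, 0]]}}

```text
time_s: 15.8
position: [512.3, -38.7, 308.1]
tcp_rot: [0.08, 0.997, 0.003, 0.016]
force: [-0.1, -0.3, 0.8]
grip_width: 0.0
```

```bash
python3 - <<'E'
from lk import *
print(o['time_s'],p,o['tcp_rot'],o['grip_width'],o['force'],tip)
z=shot('wrist','w12'); s=shot('side','s12')
cv2.imwrite('pics/s12c.png',cv2.resize(s['im'][120:280,200:400,::-1],None,fx=4,fy=3.7,interpolation=cv2.INTER_CUBIC))
for t in np.arange(.1,1.6,.1): show(t)
E
```

```text
15.8 [512.3024271  -38.6534212  308.14684304] [0.07979331 0.99668057 0.00301781 0.01586698] 0.04145312623787131 [-0.06519804 -0.3151867   0.80968424] [514.64647283 -38.39913042 235.18492979]
0.1 [-1.08  0.05  0.05] turn 0.4 [525. -40. 235.]
0.2 [-1.34  0.23 -0.08] turn 6.9 [528. -38. 236.]
0.3 [-1.62  0.38 -0.2 ] turn 13.2 [531. -37. 238.]
0.4 [-1.91  0.49 -0.33] turn 19.5 [534. -37. 239.]
0.5 [-2.21  0.57 -0.45] turn 25.7 [537. -36. 240.]
0.6 [-2.52  0.61 -0.57] turn 31.7 [540. -36. 242.]
0.7 [-2.84  0.62 -0.69] turn 37.6 [543. -37. 243.]
0.8 [-3.15  0.59 -0.8 ] turn 43.3 [546. -38. 244.]
0.9 [-3.45  0.52 -0.9 ] turn 48.9 [549. -39. 245.]
1.0 [-3.75  0.42 -1.  ] turn 54.4 [552. -40. 246.]
1.1 [-4.04  0.29 -1.08] turn 59.7 [555. -42. 247.]
1.2 [-4.31  0.13 -1.16] turn 65.0 [557. -44. 248.]
1.3 [-4.56 -0.06 -1.23] turn 70.2 [559. -46. 249.]
1.4 [-4.8  -0.27 -1.28] turn 75.3 [561. -49. 249.]
1.5 [-5.02 -0.51 -1.33] turn 80.3 [563. -51. 250.]
```

View pics/w12.png

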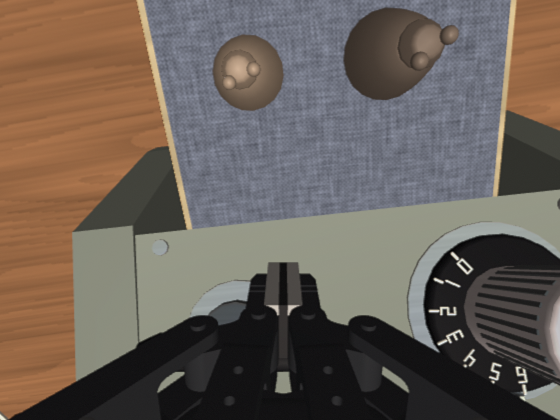

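View pics/s12c.png

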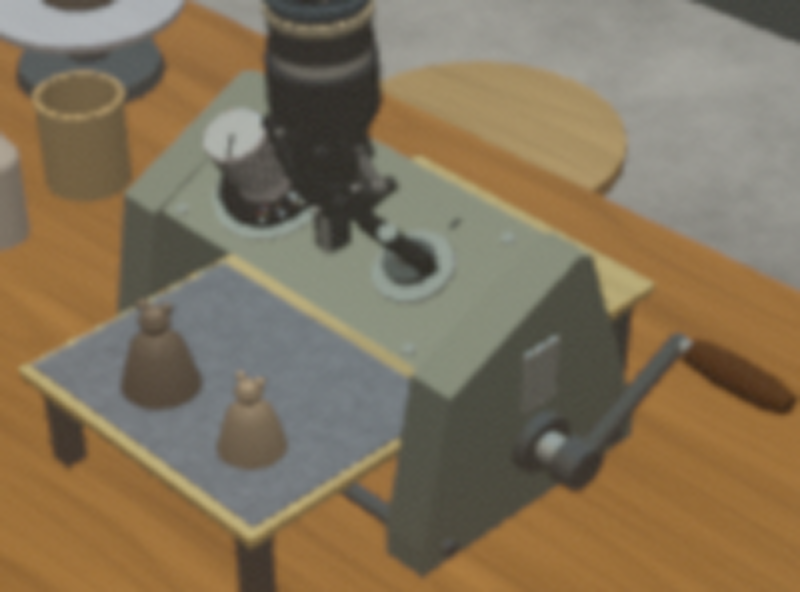

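{"method": "step_arm", "body": {"series": [[0, -0.6, 0, 0, 0], [0, -1.1, 0.05, 0, 0.5], [0, -1.35, 0.25, -0.1, 7], [0, -1.6, 0.4, -0.2, 13], [0, -1.9, 0.5, -0.35, 19.5], [0, -2.2, 0.55, -0.45, 25.5], [0, -2.5, 0.6, -0.55, 31.5], [0, -2.85, 0.6, -0.7, 37.5], [0, -3.15, 0.6, -0.8, 43.5], [0, -3.45, 0.5, -0.9, 49], [0, -3.75, 0.4, -1, 54.5], [0, -4.05, 0.3, -1.1, 59.5], [0, -4.3, 0.15, -1.15, 65], [0, -4.55, -0.05, -1.25, 70], [0, -4.8, -0.3, -1.3, 75], [0, -5, -0.5, -1.35, 80], [0, -5, -0.5, -1.35, 80], [0, -5, -0.5, -1.35, 80]]}}

```text
time_s: 17.7
position: [553.4, -37.6, 320.4]
tcp_rot: [0.699, 0.715, 0.017, -0.009]
force: [-19.3, 34.8, -0.8]
grip_width: -0.3
```

```bash
python3 - <<'E'
from lk import *
print(o['time_s'],p,o['tcp_rot'],o['grip_width'],o['force'],o['torque'],tip)
z=shot('wrist','w13'); s=shot('side','s13')
cv2.imwrite('pics/s13c.png',cv2.resize(s['im'][120:280,200:400,::-1],None,fx=4,fy=3.7,interpolation=cv2.INTER_CUBIC))
print(R)
for t in (1.5,1.57): show(t)
E
```

```text
17.7 [553.35124227 -37.64666699 320.42505095] [ 0.6986432   0.71519793  0.01747999 -0.00916778] -0.2529932890411229 [-19.27727057  34.75765264  -0.77839797] [6.85352194 3.87266077 0.21825017] [554.17694478 -34.88629482 247.48193228]
[[-0.02362725  0.99965685  0.01131099]
 [ 0.99901584  0.02318425  0.03781332]
 [ 0.0375381   0.01219329 -0.9992208 ]]
1.5 [-1.67  0.84 -0.3 ] turn 0.9 [563. -51. 250.]
1.57 [-1.87  0.94 -0.33] turn 4.4 [564. -53. 250.]
```

View pics/w13.png

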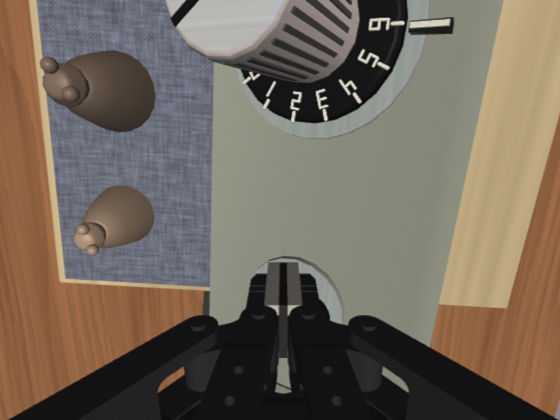

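View pics/s13c.png

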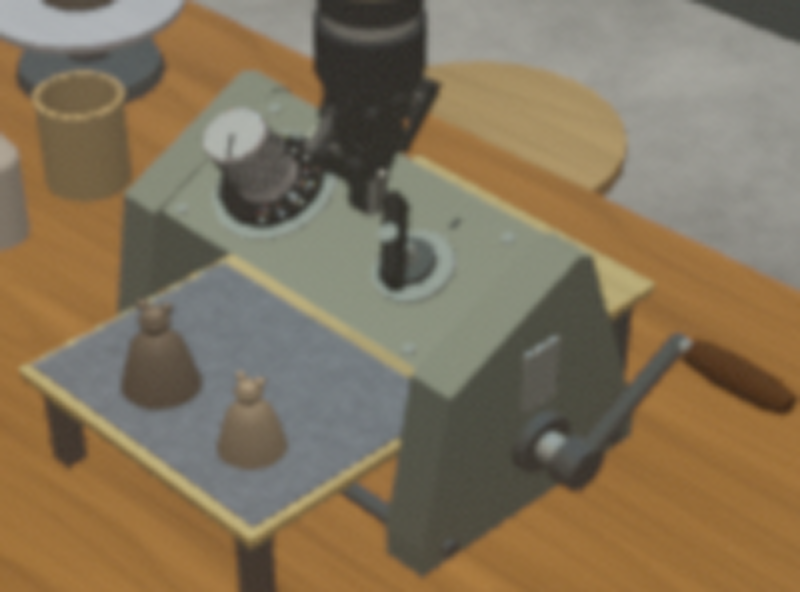

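```bash
python3 - <<'E'
from lk import *
print('tip local',loc(tip,lbase))
s=load('s13.npz'); L=(cloud(s)-lbase)@np.stack([xm,ym,n],1)
m=(L[...,2]>40)&(abs(L[...,0])<48)&(abs(L[...,1])<40)&(L[...,2]<60)
q=L[m]; print(len(q)); 
for lo in range(-45,45,8):
    k=q[(q[:,0]>=lo)&(q[:,0]<lo+8)]
    if len(k): print(lo,len(k),np.round(k.min(0),1),np.round(k.max(0),1))
t=shot('top','t13')
cv2.imwrite('pics/t13c.png',cv2.resize(t['im'][140:240,200:340,::-1],None,fx=5.5,fy=5.5,interpolation=cv2.INTER_CUBIC))
E
```

```text
tip local [ 8.67153013 36.05711976 42.78070348]
182
-37 16 [-35.1 -32.9  40.7] [-29.1 -19.8  57.7]
-29 19 [-28.7 -29.7  40.1] [-21.6 -14.   59.5]
-21 22 [-20.6 -24.5  42. ] [-13.2  -5.9  59.6]
-13 18 [-12.3 -18.2  42.6] [-6.6  1.8 58.9]
-5 28 [ -4.9 -14.4  43.8] [ 2.9 37.4 59.4]
3 30 [ 3.  -6.7 40.3] [10.2 28.5 59.2]
11 25 [11.5 -0.2 41.5] [18.7 25.2 57.8]
19 21 [19.   5.  40.2] [25.8 25.2 59.2]
27 3 [27.6 12.8 50.3] [28.2 21.3 53.8]
```

View pics/t13c.png

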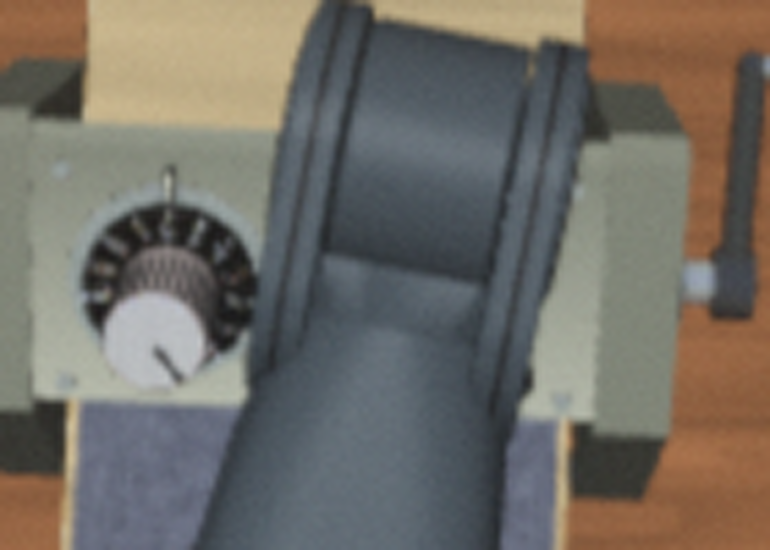

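```bash
python3 - <<'E'
from lk import *
print(o['time_s'],p,o['tcp_rot'],o['force'],o['torque'],o['joint_torque'],o['joints'])
s=shot('side','s14')
cv2.imwrite('pics/s14c.png',cv2.resize(s['im'][140:220,250:350,::-1],None,fx=7,fy=7,interpolation=cv2.INTER_CUBIC))
E
```

```text
17.85 [553.33964606 -37.601888   320.39487582] [ 0.69857057  0.71527138  0.01741608 -0.00909353] [-18.35781109  34.07510149  -0.62965914] [6.9060624  3.80855859 0.2832856 ] [-1.79986006e+01 -3.62388182e+01  4.11552250e+01 -1.04586741e+01
 -8.57875854e+00  2.09805869e-03] [-0.20604146  0.12447792  0.21330349  1.65623121  0.03915044  1.34119763]
```

View pics/s14c.png

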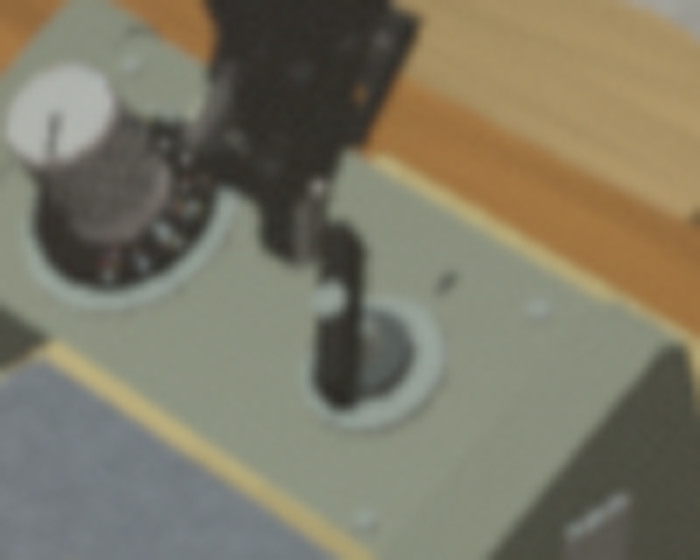

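{"method": "step_arm", "body": {"series": [[0, 1.5, 0, 0, 0], [0, 1.5, 0, 0, 0], [0, 1.5, 0, -3, 0], [0, 1.5, 0, -6, 0], [0, 1.5, 0, -9, 0], [0, 1.5, 0, -9, 0], [0, 1.5, 0, -9, 0]]}}

```text
time_s: 18.6
position: [553.0, -26.8, 412.3]
tcp_rot: [0.699, 0.715, 0.018, -0.007]
force: [-0.2, -0.0, 0.0]
grip_width: 0.1
```

```bash
python3 - <<'E'
from lk import *
print(o['time_s'],p,o['tcp_rot'],o['force'],o['torque'],o['joints'])
z=shot('wrist','w15'); 
s=shot('side','s15')
cv2.imwrite('pics/s15c.png',cv2.resize(s['im'][140:220,250:350,::-1],None,fx=7,fy=7,interpolation=cv2.INTER_CUBIC))
for q in (s,z):
  L=(cloud(q)-lbase)@np.stack([xm,ym,n],1)
  m=(L[...,2]>48)&(abs(L[...,0])<48)&(abs(L[...,1])<40)&(L[...,2]<60)
  k=L[m]; print(len(k))
  if len(k)>20: print(k.mean(0),k.min(0),k.max(0),np.linalg.svd(k-k.mean(0))[2][0])
E
```

```text
18.6 [553.04050229 -26.83086278 412.34533056] [ 0.69885989  0.7149877   0.01835736 -0.00710227] [-0.22388444 -0.01968593  0.03984611] [-0.06437365  0.10744353 -0.0171578 ] [-0.18658436  0.17531728  0.45768168  1.84463207  0.03843486  1.36156281]
118
[-4.51684776 -6.45718921 53.61574593] [-31.10338248 -34.70902096  48.38342146] [22.66710535 26.15411963 59.84359509] [-0.65966989 -0.75155084  0.00264085]
834
[-2.474888   -0.05780753 54.9276304 ] [-29.96740657 -32.00296467  48.03099019] [27.33139615 30.08537109 58.94155061] [-0.6462069  -0.76243926  0.03321176]
```

View pics/w15.png

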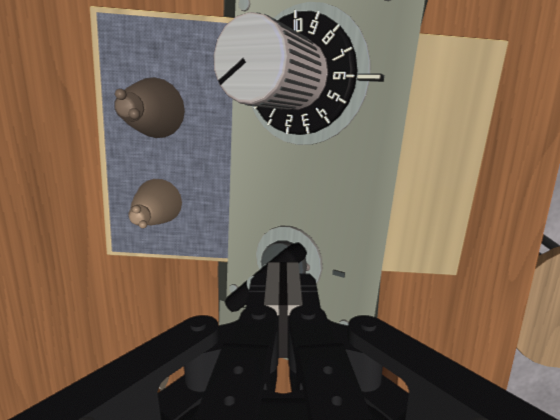

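View pics/s15c.png

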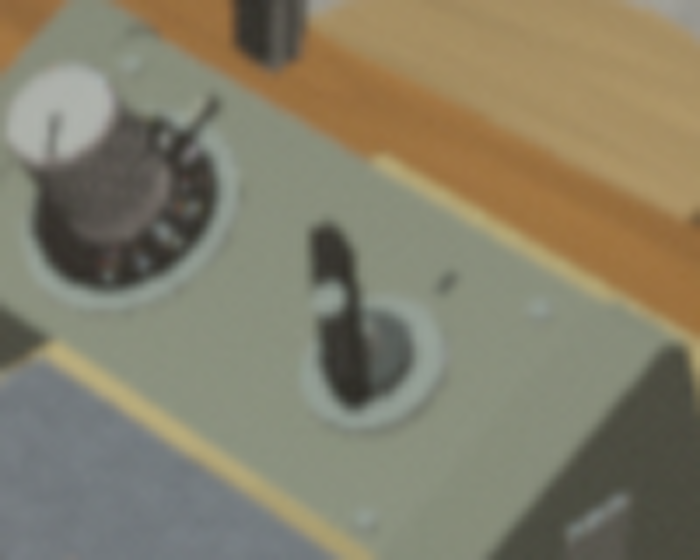

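```bash
python3 - <<'E'
from lk import *
for zz in (310,233):
    t=np.array([543.1,-70.4,zz]); print(np.round(R.T@(t-tip)/10,2))
_,hv=tgt(.7); a=np.degrees(np.arctan2(-hv[1],-hv[0])); b=np.degrees(np.arctan2(R[1,1],R[0,1])); print(a,b,'turn',-(a-b), R[:,2])
E
```

```text
[-4.73 -1.14  2.52]
[-5.02 -1.23 10.21]
133.23080893557577 1.3048969702296123 turn -131.92591196534616 [ 0.01069116  0.03733004 -0.9992458 ]
```

{"method": "step_arm", "body": {"series": [[0.6, -1, 0, 0, -8], [0.6, -2, -0.5, 0, -16], [0.6, -3, -0.8, 0, -24], [0.6, -4, -1, 0, -32], [0.6, -5, -1.2, 0, -40], [0.6, -5, -1.2, 0, -48], [0.6, -5, -1.2, 0, -56], [0.6, -5, -1.2, 0, -64], [0.6, -5, -1.2, 0, -72], [0.6, -5, -1.2, 0, -80], [0.6, -5, -1.2, 0, -88], [0.6, -5, -1.2, 0, -96], [0.6, -5, -1.2, 0, -104], [0.6, -5, -1.2, 0, -112], [0.6, -5, -1.2, 0, -120], [0.6, -5, -1.2, 0, -128], [0.6, -5, -1.2, 0, -132], [0.6, -5, -1.2, 0, -132]]}}

```text
time_s: 20.5
position: [541.3, -76.8, 406.3]
tcp_rot: [-0.369, 0.929, 0.016, 0.011]
force: [-1.3, -0.1, 0.2]
grip_width: 51.2
```

```bash
python3 - <<'E'
from lk import *
print(o['time_s'],p,o['tcp_rot'],o['grip_width'],o['force'],o['joints'])
z=shot('wrist','w16')
t=np.array([543.1,-70.4,233]); print(np.round(R.T@(t-tip)/10,2))
_,hv=tgt(.7); a=np.degrees(np.arctan2(-hv[1],-hv[0])); b=np.degrees(np.arctan2(R[1,1],R[0,1])); print('turn',-(a-b))
L=(cloud(z)-lbase)@np.stack([xm,ym,n],1)
m=(L[...,2]>48)&(abs(L[...,0])<48)&(abs(L[...,1])<40)&(L[...,2]<60)
k=L[m]; print(k.mean(0),k.min(0),k.max(0),np.linalg.svd(k-k.mean(0))[2][0])
E
```

```text
20.5 [541.27560354 -76.80792447 406.29906806] [-0.36879532  0.92930884  0.01616169  0.01067229] 51.17883043658595 [-1.29929632 -0.10422349  0.16726303] [-0.28093242  0.16151232  0.42939253  1.84158465  0.03862806 -1.03656277]
[-0.02 -0.04 10.04]
turn 0.08058083783245706
[-0.30539058 -3.41259888 54.90685821] [-29.67197599 -33.35946298  48.00406496] [27.37870583 28.77608389 58.71425589] [ 6.65923430e-01  7.46020077e-01 -1.75324738e-04]
```

View pics/w16.png

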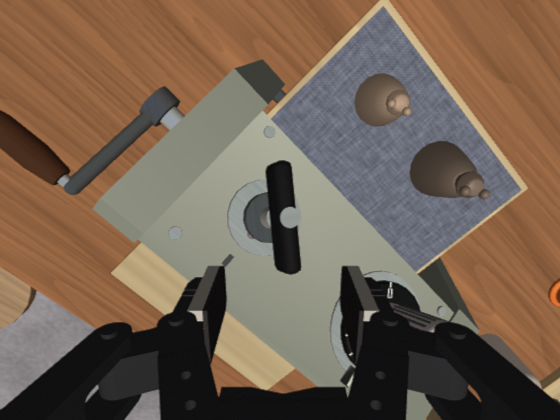

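{"method": "step_arm", "body": {"series": [[0.6, 0, 0, 3, 0], [0.6, 0, 0, 5, 0], [0.6, 0, 0, 7, 0], [0.6, 0, 0, 9, 0], [0.6, 0, 0, 10, 0], [0.6, 0, 0, 10, 0], [0.6, 0, 0, 10, 0], [0.3, 0, 0, 10, 0], [0, 0, 0, 10, 0], [0, 0, 0, 10, 0], [0, 0, 0, 10, 0], [0, 0, 0, 10, 0], [0, 0, 0, 10, 0]], "newtons": 40}}

```text
time_s: 21.85
position: [542.2, -72.4, 308.9]
tcp_rot: [-0.368, 0.929, 0.016, 0.012]
force: [-3.5, 4.0, 5.6]
grip_width: 18.7
```

```bash
python3 - <<'E'
from lk import *
print(o['time_s'],p,o['tcp_rot'],o['grip_width'],o['force'],o['torque'],tip)
z=shot('wrist','w17')
E
```

```text
21.85 [542.21370458 -72.36365702 308.9180169 ] [-0.36844193  0.9294376   0.01576017  0.01216176] 18.665772843250725 [-3.50734137  3.98721183  5.5654678 ] [0.29032452 0.16772102 0.02149157] [543.01625045 -69.57082315 235.97587545]
```

View pics/w17.png

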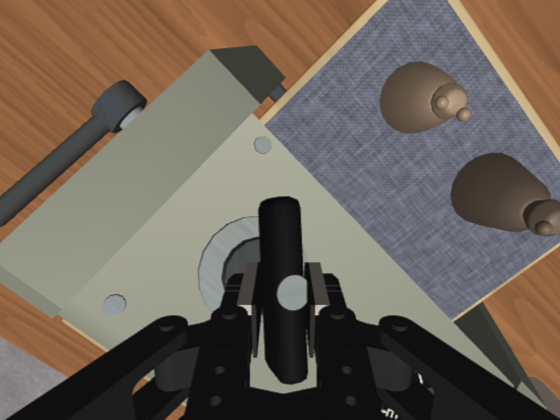

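{"method": "step_arm", "body": {"series": [[0, 0, 0, 0, 4], [0, 0, 0, 0, 8], [0, 0, 0, 0, 12], [0, 0, 0, 0, 16], [0, 0, 0, 0, 20], [0, 0, 0, 0, 24], [0, 0, 0, 0, 28], [0, 0, 0, 0, 32], [0, 0, 0, 0, 32]], "newtons": 50}}

```text
time_s: 22.8
position: [540.5, -73.1, 310.5]
tcp_rot: [-0.097, 0.995, 0.017, 0.006]
force: [-7.2, -0.5, 6.3]
grip_width: 14.1
```

```bash
python3 - <<'E'
from lk import *
print(o['time_s'],p,o['tcp_rot'],o['grip_width'],o['force'],o['torque'],tip)
z=shot('wrist','w18')
E
```

```text
22.8 [540.46451123 -73.08366934 310.54580048] [-0.09654299  0.99516275  0.01720233  0.00588411] 14.13542847013948 [-7.22256255 -0.52043813  6.25473775] [-0.43801982  1.25879543 -0.26279856] [541.07696425 -70.50134023 237.59405974]
```

View pics/w18.png

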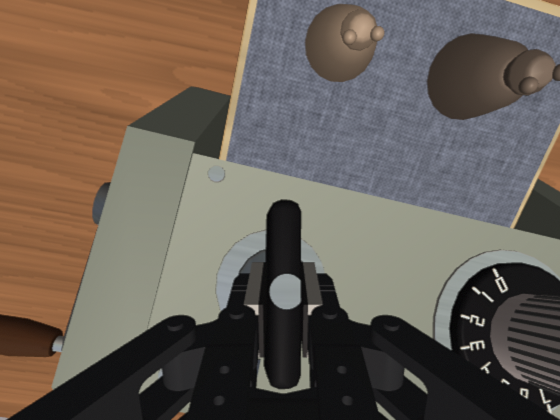

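{"method": "step_arm", "body": {"series": [[0, 0, 0, 0, 4], [0, 0, 0, 0, 8], [0, 0, 0, 0, 12], [0, 0, 0, 0, 16], [0, 0, 0, 0, 18], [0, 0, 0, 0, 18]]}}

```text
time_s: 23.45
position: [539.7, -72.7, 311.2]
tcp_rot: [0.058, 0.998, 0.018, 0.002]
force: [-5.5, 2.2, 2.4]
grip_width: 13.3
```

```bash
python3 - <<'E'
from lk import *
print(o['time_s'],p,o['tcp_rot'],o['grip_width'],o['force'],o['torque'],tip,np.degrees(np.arctan2(R[1,1],R[0,1])))
z=shot('wrist','w19')
E
```

```text
23.45 [539.6578229  -72.70066395 311.22399512] [0.05778352 0.99817099 0.01760166 0.00243172] 13.338587258175618 [-5.4598248   2.2151654   2.38504319] [-0.0578732   0.67103311  1.30331716] [540.16069865 -70.15603698 238.27009194] 83.3766231225807
```

View pics/w19.png

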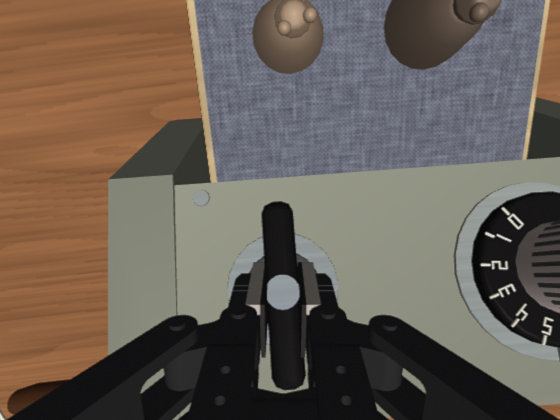

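{"method": "step_arm", "body": {"series": [[0.3, 0, 0, 0, -3], [0.6, 0, 0, 0, -3], [0.6, 0, 0, 0, -3], [0.6, 0, 0, -2, -3], [0.6, 0, 0, -5, -3], [0.6, 0, 0, -8, -3], [0.6, 0, 0, -11, -3], [0.6, 0, 3, -15, -3], [0.6, 0, 7, -18, -3], [0.6, 0, 7, -18, -3]]}}

```text
time_s: 24.5
position: [546.9, -6.2, 499.4]
tcp_rot: [0.03, 0.999, 0.018, 0.008]
force: [0.2, -0.6, 0.6]
grip_width: 50.8
```

```bash
python3 - <<'E'
from lk import *
print(o['time_s'],p,o['grip_width'],o['force'])
z=shot('wrist','w20'); s=shot('side','s20')
cv2.imwrite('pics/w20c.png',cv2.resize(z['im'][130:330,120:400,::-1],None,fx=2.8,fy=2.8,interpolation=cv2.INTER_CUBIC))
L=(cloud(z)-lbase)@np.stack([xm,ym,n],1)
m=(L[...,2]>48)&(abs(L[...,0])<48)&(abs(L[...,1])<40)&(L[...,2]<60)
k=L[m]; print(k.mean(0),k.min(0),k.max(0),np.linalg.svd(k-k.mean(0))[2][0])
E
```

```text
24.5 [546.947438    -6.17101851 499.40222283] 50.81780565977786 [ 0.18100598 -0.57140702  0.55491194]
[ 0.35688086 -1.07268189 55.35846   ] [-40.15110933  -9.22288515  48.07043706] [37.50652603  5.21942186 59.3561955 ] [ 0.99996217  0.00399358 -0.00772724]
```

View pics/w20.png

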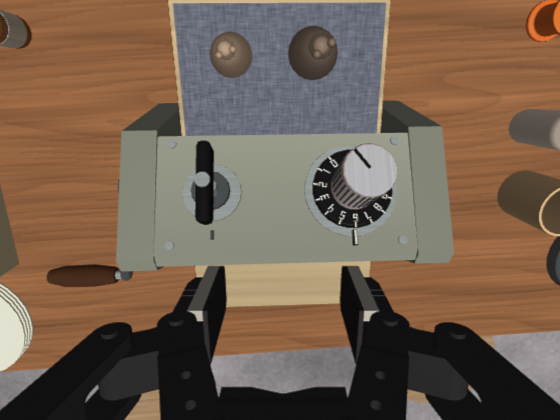

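View pics/w20c.png

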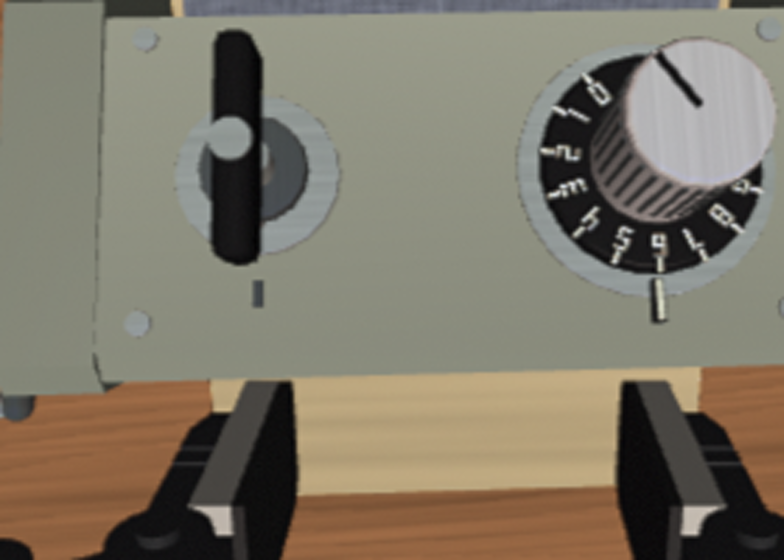

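View pics/s20.png

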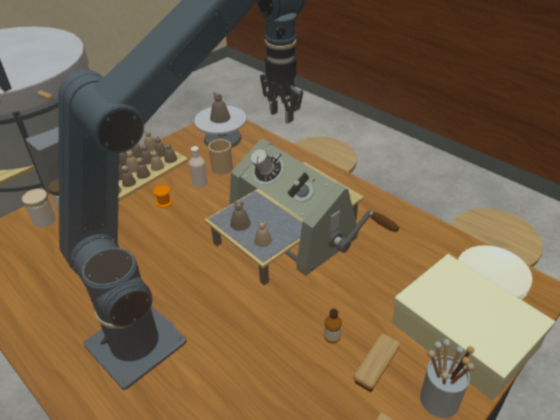

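```bash
python3 -c "
from cell import manip
print(manip.job_done())"
```

```text
the job is handed in; nothing more can be done
None
```

The roller is set for 6 mm and locked. I turned the sleeve in four grips from about 1¼ to 6. Then I turned the T-handle a quarter turn clockwise against its stop and lifted the gripper clear. I handed the job in at about 24.6 s.

**Last checks:**
- **Sleeve:** the camera showed the 6 tick in line with the index mark, both after it clicked in and again after locking.
- **T-handle:** the bar measured 1.567 rad, against 1.571 for locked.
- **Bystanders:** the clay bells, bottles, mug, spool and brush looked unmoved by eye in the last side-camera picture.
- **Gripper:** it was touching nothing, with about 0 N on the wrist.

**What did not go to plan:**
- **Sleeve, third grip:** it left the sleeve about 8° short of 6, so I needed a fourth, shorter turn.
- **T-handle, first try:** I pushed the bar with the closed fingers and stalled at about 1.0 rad, and the bar sprang back to 0.7. The push read about 40 N on the wrist. I believe only the fingertips were touching, and the 40 N limit is for the arm and gripper body, but the reading was right at that figure. I could not explain why it stalled. Gripping the bar and twisting it then worked.

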